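# Put the five-prong lacing punch back into its sloping guard

### The arm

A 6-joint arm with a two-finger parallel gripper is mounted at the origin on the work surface. World frame = base frame: x ahead of the robot, y to its left, z up, the work surface at z = 0. Lengths are in m, angles in degrees, forces in N, time in s.
With the tool pointing down it reaches from about 0.3 to 0.85 m from the base axis. Payload 4.2 kg.
Tool frame: the origin (TCP) lies midway between the tips of the shut fingers; the grasp point (between the pads) lies 19 mm behind it (grip_point_offset is the distance from the TCP to the grasp point, in m); z points along the fingers, y is the line along which they close (so a half turn about z gives the same grasp; the last joint's range is limited). The gripper opens to 91 mm and grips with 3 to 60 N. Pads are 32 mm wide; open, the fingers measure 118 mm over their backs; the gripper's body (76 mm by 178 mm) begins 60 mm behind the grasp point.
Start: joints at [-68.583, 18.312, 89.639, -0, 72.044, -1.146], TCP at [0.221, -0.531, 0.214] pointing down, gripper open.
Joint ranges: [-177.97, 177.97], [-48.28, 115.42], [12.27, 149.76], [-77.06, 257.06], [2.81, 150.46], [-146.56, 146.56]. Speed limits (degrees/s): [147.25, 147.25, 180, 180, 180, 180].

### API

Orientations are given as a 3x3 rotation matrix whose columns are the frame's x, y, z axes.
In Python, from station import * gives the robot as it stands. The module is installed in compiled form; this text tells all that it offers.
- The arm moves only by the tool play_rows, never from a script. Its argument "plan" is one flat list of numbers, 6 for each row, row after row: the shift along the tool's x, y, z each as a share of 300 mm, from -1 to 1, then the turn, a rotation vector about the tool's x, y, z each as a share of 2 pi rad, from -1 to 1. In form: [tx, ty, tz, ax, ay, az, tx, ty, tz, ax, ay, az, ...]. A call has exactly 10 rows; each row is the pose to reach, as a shift and turn from the pose commanded when the call began, along the tool's axes at that moment, turning the shorter way round; what a row does not reach only later rows make up. A row lasts 1/12 s, in which the tool goes at most 41.7 mm and 7.16 degrees, less where a joint would pass 70% of its speed; a pose out of reach is approached as far as the arm can. A call with a number of a shift or a turn outside -1 to 1 is refused whole. A call with a gripper value outside its range is refused whole. "fingers" is the opening in per cent of the stroke, from 0 (shut) to 100 (fully open), set as the call begins (left out, the last holds). The fingers move at their own pace and stop on an object; "grip_force" is the grip in N (left out, the last holds). Time passes only in rows, so rows that repeat a pose let the fingers close, or fill a call up. It gives the time, the measured TCP pose, the force, the opening and the grip force at its end, in the units of the state.
- sense(): the state, without advancing time (a new reading comes with each control period).
- read_camera(name): name is "scene" or "top"; returns a dict with "frame" (480x640x3 uint8, red, green, blue), "z_map" (480x640 float32, m along the optical axis (not along the pixel's ray), 0 where there is no reading), "fov_y" (degrees; the focal length in pixels is half the picture's height over the tangent of half this angle, whatever the lens; pixels are square), "cx", "cy" (the principal point, pixels), "R" (3x3) and "t" (3): a world point X has camera coordinates R X + t. Camera axes: x right, y down, z forward; pixel columns grow to the right and rows downward; lengths in m; the calibration is good to about 2 mm. A picture is of the moment at which its call begins.
- finish_job(): hands the job in; it is judged then, once.
Trained networks look in a picture, given as the dict that the camera call returned (one of the last four; its "shot" number tells which), for a name from the list of things; names that differ only in an ending like _2 or _b are one class to them, and where a whole thing is asked for, a point or a joint stands for the part that bears it (a point fixed in the world has none). Each returns a list of dicts, best first, with "confidence" (0 to 1); they miss things now and then, are a little off and sometimes report something else, mostly with a low value. They report only what shows in the picture. A call takes as long as a camera call.
- search_frame(picture, thing): "point" ([row, column] in pixels, amid what is visible of it).
- cut_out(picture, thing): "region" (480x640 bool, what is visible of it) and "point" ([row, column] in pixels, amid what is visible of it).
- place_of(picture, thing): "point" ([row, column] in pixels: a listed point, or the origin of a listed thing).
The state is a dict: "time_s": time; "q": joint angles; "qvel": joint speeds; "joint_efforts": joint torques, N m; "ee_pos": TCP position; "tool_rot": TCP orientation; "force": force on the tool from outside, world axes, zero at the start; "ft_torque": the same for the moment, N m; "finger_gap": finger opening in m; "gripper_force": force on a finger pad.
Only numpy, scipy, OpenCV 4.12 (cv2) and the standard library are available. Lean on these libraries where they do the work, as an engineer would, in place of code of your own. Each camera call takes 0.05 s, during which the arm holds its last target. There are 200 camera calls.

### The job

Take the five-prong punch out of the wooden trough and lower it, still held, into the orange slotted plate on the sloping stand until it is fully home, every prong in its own slot and its steel bar flush on the plate; then let go. Feel for the slots gently, without forcing, and leave the bottle, tumbler and mallet where they are.

Things in the scene. Friction and masses are not known exactly. Their poses are not given: they have to be found in the camera images.
- punch_mid (a point): Middle of the lacing punch, on its axis: 51 mm above the prong tips, 51 mm below the handle's top. Punch 102 mm tall, ~0.3 kg; z from prongs up to handle, y along the prong row, x across its thickness; same either way round. Dark wooden handle 40 (y) x 22 (x) x 60 mm high, from 9 mm below this point up to the top: grip it across the 22 mm. Starts upright, its bar on the trough's walls.
- punch_tips (a point): Same axes, at the tip of the punch's middle prong. Five square-ended steel prongs in a row along y, pitch 26 mm (y = -52, -26, 0, 26, 52), each 10 (y) x 6 (x) x 24 mm long; above them a steel bar 124 (y) x 18 (x) x 18 mm high, then the handle.
- trough: Fixed wooden trough holding the punch at the start; origin at the centre of its underside, z up, y along its slot. Base 90 x 170 x 8 mm; two walls 14 mm thick, 150 mm long in y, their tops 34 mm above the table, with a 10 mm wide slot between them.
- stand: Fixed blue stand of the guard; origin at the centre of its underside on the table, z up. Base plate 150 x 220 x 12 mm. It carries an aluminium carrier, 70 x 206 mm, sloping 30 degrees down towards the stand's +x side (away from the robot, within about 0.3 rad), and in it the orange slotted plate.
- carrier: The sloping carrier (origin and axes as carrier_top). The orange plate in it is 58 (x) x 150 (y) x 28 mm thick, 6 mm proud of the carrier's lips, centred in x. In y it was clamped anywhere up to 10 mm to either side of the origin and no reading tells where: find it by touch (or by looking). It stays where it is clamped, up to 60 N.
- carrier_top (a point): Middle of the sloping carrier, in the plane of the orange plate's top face, 75 mm above the table. z: out of the slots, 30 degrees from vertical, leaning to the stand's +x; y: along the slot row, level; x: down the slope. Five through slots along y, pitch 26 mm, the middle one at the plate's centre, each 13 (y) x 10 (x) mm, no lead-in. Punch home: punch_mid is 27 mm above this plane.
- glue: Bystander: green glue bottle with a red cap, 42 mm across, 115 mm tall; origin at the centre of its underside.
- tumbler: Bystander: blue can-shaped tumbler, 66 mm across, 120 mm tall; origin at the centre of its underside.
- mallet: Bystander: hammer lying on the table, 200 mm long, its own x axis along the handle.

How it is judged:
By the outcome, as a careful person would: the job done as asked, in the order asked, and still so for the second after the job is handed in, with the robot touching nothing.
It also fails if it takes over 64 s, if anything falls off the work surface, if the arm or the gripper's body presses on something with over 40 N, if the wrist force passes 120 N, or if a joint passes its speed limit or range.

## Working session

There is one attempt and no reset: what is moved stays moved. The work goes in short steps, Python scripts to look and compute and a tool call to move; the robot and the scene stay as the last step left them, time stands still between calls to the robot, and variables do not carry over. Pictures are saved under pics/ and viewed, at most 10 in all, crops included, and the job is handed in when it is done.

Besides the shell and the picture viewer there is one more tool, called by a JSON object that holds its "fn" and its "kwargs". play_rows: Moves the arm, as the interface text tells. Its arguments: {"type":"object","properties":{"plan":{"type":"array","items":{"type":"number","minimum":-1,"maximum":1}},"fingers":{"type":"number"},"grip_force":{"type":"number"}},"required":["plan"]}

```bash
mkdir -p pics; cat > h.py <<'E'
from station import *
import numpy as np, cv2
def save(p,n): cv2.imwrite('pics/'+n,cv2.cvtColor(p['frame'],cv2.COLOR_RGB2BGR))
def cloud(p):
    f=240/np.tan(np.radians(p['fov_y']/2)); z=p['z_map']
    v,u=np.mgrid[:480,:640]
    X=np.stack([(u-p['cx'])/f*z,(v-p['cy'])/f*z,z],-1)-np.array(p['t'])
    W=X@np.array(p['R']); W[z==0]=np.nan
    return W
def ray(p,rc,zw):
    f=240/np.tan(np.radians(p['fov_y']/2));R=np.array(p['R']);t=np.array(p['t'])
    d=R.T@np.array([(rc[1]-p['cx'])/f,(rc[0]-p['cy'])/f,1]);o=-R.T@t
    return o+d*(zw-o[2])/d[2]
E
python3 - <<'E'
from h import *
np.set_printoptions(precision=4,suppress=True)
print(sense())
H={'punch_mid':.061,'punch_tips':.01,'trough':0,'stand':0,'carrier_top':.075,'glue':0,'tumbler':0,'mallet':0.01}
ims=[]
for n in ('scene','top'):
    p=read_camera(n); save(p,n+'0.png'); W=cloud(p); print(n,'cam',-np.array(p['R']).T@p['t'],p['fov_y'])
    for k in H:
        r=place_of(p,k)
        for q in r[:1]: print(k,round(q['confidence'],2),np.round(q['point'],1),ray(p,q['point'],H[k]))
    for k in ('punch_mid','carrier','trough','glue','tumbler','mallet'):
        r=cut_out(p,k)
        if r:
            m=r[0]['region']; w=W[m]; w=w[~np.isnan(w[:,0])]
            print(' cut',k,round(r[0]['confidence'],2),m.sum(),np.percentile(w,[2,50,98],axis=0).tolist())
E
```

```text
{'time_s': 0.0, 'q': array([-68.5844,  18.352 ,  89.7066,  -0.0001,  72.0422,  -1.1449]), 'qvel': array([ 0.0304,  0.0619, -0.1152,  0.0061, -0.0358, -0.0517]), 'joint_efforts': array([ -0.0004, -41.2462, -23.1972,   0.0727,   0.0458,  -0.0002]), 'ee_pos': array([ 0.2204, -0.5305,  0.2131]), 'tool_rot': array([[ 0.9235,  0.3837, -0.0006],
       [ 0.3837, -0.9235,  0.0016],
       [ 0.    , -0.0018, -1.    ]]), 'force': array([-1.1813,  0.0368, -0.1129]), 'ft_torque': array([ 0.0745,  0.0037, -0.0333]), 'gripper_force': 0.0, 'finger_gap': 0.09115878580869635}
scene cam [1.0783 0.2692 0.8495] 52.45312423145878
punch_mid 0.58 [156.9 289.6] [ 0.4864 -0.1486  0.061 ]
punch_tips 0.85 [168.  291.6] [ 0.4746 -0.1539  0.01  ]
trough 0.72 [172.1 290.4] [ 0.4793 -0.1548  0.    ]
stand 0.56 [238.9 414.9] [0.5059 0.1648 0.    ]
carrier_top 0.86 [213.5 417.8] [0.4993 0.155  0.075 ]
tumbler 0.57 [305.2 314.4] [0.739  0.0598 0.    ]
mallet 0.55 [238.4 195.4] [ 0.7352 -0.226   0.01  ]
 cut punch_mid 0.74 905 [[0.4741569637281772, -0.20375039190501992, 0.03721944393453056], [0.4897560127981281, -0.14
[... 2256 characters left out ...]
33522, -0.07360655584477331, 0.03693501839082238]]
 cut glue 0.59 671 [[0.7228092650955552, -0.07809382201946623, 0.0016532497834224839], [0.7364425832541529, -0.05665169245034231, 0.07887143252477981], [0.761241963317009, -0.04019161678258567, 0.11723134676820686]]
 cut tumbler 0.63 1722 [[0.7085948624483738, 0.028294902397808953, 0.01975784666399027], [0.7338944594881815, 0.056871004320183986, 0.12011203526988926], [0.7667182277008222, 0.08690847919155384, 0.12305421558940546]]
 cut mallet 0.6 2371 [[0.703952410901381, -0.3247832863187998, 0.010249066194200396], [0.7393050565204724, -0.1963612521849561, 0.024927983695511486], [0.7830702903366857, -0.13151465804837348, 0.02882134591349703]]
```

View pics/top0.png

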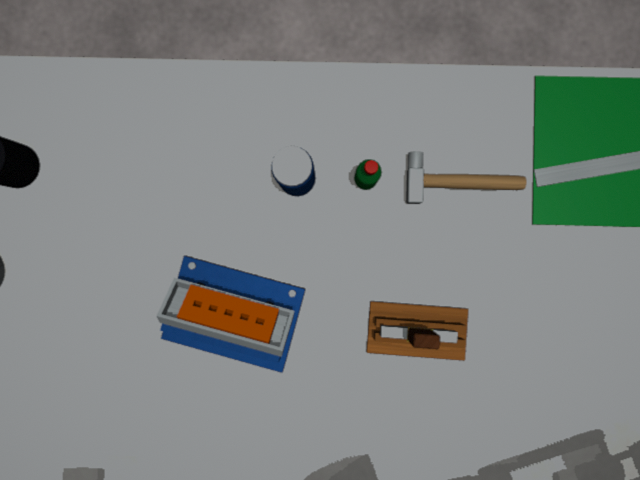

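View pics/scene0.png

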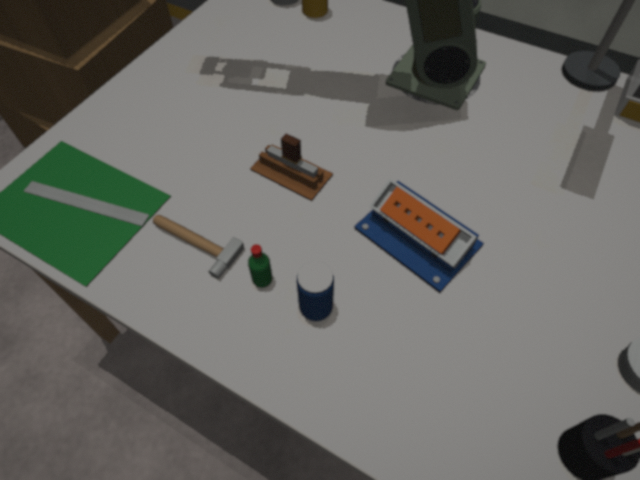

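```bash
cat > m.py <<'E'
from h import *
np.set_printoptions(precision=4,suppress=True)
def rect(w): 
    r=cv2.minAreaRect((w[:,:2]*1000).astype(np.float32)); return np.round(r[0],1),np.round(r[1],1),round(r[2],2)
for n in ('top','scene'):
    p=read_camera(n); W=cloud(p); F=p['frame'].astype(int); hsv=cv2.cvtColor(p['frame'],cv2.COLOR_RGB2HSV)
    m=cut_out(p,'punch_mid')[0]['region']
    w=W[m]; w=w[~np.isnan(w[:,0])]
    hz=w[w[:,2]>.106]; b=w[(w[:,2]>.045)&(w[:,2]<.057)]
    print(n,'handle top',rect(hz),np.median(hz[:,2]),'bar',rect(b),np.median(b[:,2]))
    # orange
    c=cut_out(p,'carrier')[0]['region']; c=cv2.dilate(c.astype(np.uint8),np.ones((5,5)))>0
    o=c&(hsv[...,0]<18)&(hsv[...,1]>180)&(hsv[...,2]>90)
    q=W[cv2.erode(o.astype(np.uint8),np.ones((3,3)))>0]; q=q[~np.isnan(q[:,0])]
    c0=np.median(q,0)
    for _ in range(4):
        u,s,vt=np.linalg.svd(q-q.mean(0),full_matrices=False); nrm=vt[2]*np.sign(vt[2][2]); d=(q-q.mean(0))@nrm; q=q[abs(d)<.003]
    nrm=vt[2]*np.sign(vt[2][2]); 
    yaw=np.degrees(np.arctan2(nrm[1],nrm[0])); print('plane n',nrm,'tilt',np.degrees(np.arccos(nrm[2])),'yaw',yaw,'c',q.mean(0),len(q))
    # slots: dark blobs inside filled orange; intersect rays with plane
    o8=o.astype(np.uint8); cn,_=cv2.findContours(o8,cv2.RETR_EXTERNAL,cv2.CHAIN_APPROX_NONE); cn=max(cn,key=cv2.contourArea)
    hull=np.zeros_like(o8); cv2.drawContours(hull,[cv2.convexHull(cn)],-1,1,-1); hull=cv2.erode(hull,np.ones((5,5)))
    nl,lab,st,ce=cv2.connectedComponentsWithStats(((hull>0)&~o).astype(np.uint8))
    f=240/np.tan(np.radians(p['fov_y']/2));R=np.array(p['R']);O=-R.T@p['t']
    def hit(x,y):
        d=R.T@np.array([(x-p['cx'])/f,(y-p['cy'])/f,1]); return O+d*((q.mean(0)-O)@nrm)/(d@nrm)
    for i in range(1,nl):
        if st[i,4]>8: print(st[i],ce[i],hit(*ce[i]))
    bx=cv2.boxPoints(cv2.minAreaRect(cn)); print('plate corners',[hit(*k) for k in bx])
    x0,y0,ww,hh=cv2.boundingRect(cn); a=cv2.cvtColor(p['frame'],cv2.COLOR_RGB2BGR)[y0-15:y0+hh+15,x0-25:x0+ww+25]
    cv2.imwrite(f'pics/pl_{n}.png',cv2.resize(a,None,fx=5,fy=5,interpolation=cv2.INTER_NEAREST)[:600,:800])
E
python3 m.py
```

```text
top handle top (array([ 482.8, -150.3]), array([40.3, 22.5]), 87.4) 0.1126367016176871 bar (array([ 483.7, -150.5]), array([123.7,  20. ]), 87.28) 0.05290701414707447
plane n [ 0.4893 -0.1176  0.8641] tilt 30.217945274753376 yaw -13.518029342060128 c [0.5094 0.1571 0.0768] 2636
[193 302   7   5  20] [195.85 304.35] [0.5222 0.2099 0.0767]
[209 306   7   5  20] [211.55 308.6 ] [0.5163 0.1846 0.0767]
[224 310   8   6  22] [227.2273 313.0455] [0.51   0.1593 0.0768]
[240 315   8   5  20] [243.  317.6] [0.5036 0.1338 0.0769]
[256 320   7   5  18] [259.     322.1667] [0.4972 0.1081 0.0771]
plate corners [array([0.5029, 0.2358, 0.0912]), array([0.5547, 0.2316, 0.0613]), array([0.5174, 0.0794, 0.0617]), array([0.4674, 0.0896, 0.0914])]
scene handle top (array([ 482.8, -147.7]), array([40.1, 21.9]), 86.64) 0.11147899476978669 bar (array([ 483. , -147.7]), array([125.6,  22.2]), 88.82) 0.0512925276842561
plane n [ 0.4831 -0.1196  0.8674] tilt 29.844306921357994 yaw -13.909433884342372 c [0.5119 0.1637 0.0752] 1284
[395 202   7   7  37] [397.7568 204.8108] [0.4994 0.1122 0.0751]
[405 209   7   7  37] [408.0541 212.    ] [0.5055 0.1371 0.0752]
[416 216   7   8  43] [418.7907 219.5581] [0.5118 0.1625 0.0752]
[426 223   8   8  46] [429.6522 226.8043] [0.5174 0.1874 0.0755]
[437 231   8   8  45] [440.4889 234.8667] [0.5242 0.2123 0.0751]
plate corners [array([0.5164, 0.0858, 0.062 ]), array([0.4687, 0.0961, 0.09  ]), array([0.507 , 0.2386, 0.0883]), array([0.5519, 0.2294, 0.062 ])]
```

```bash
cat > g.py <<'E'
from h import *
from scipy.spatial.transform import Rotation as Ro
np.set_printoptions(precision=5,suppress=True)
def frame(x,z):
    x=np.array(x,float);z=np.array(z,float);z/=np.linalg.norm(z);x-=z*(x@z);x/=np.linalg.norm(x)
    return np.stack([x,np.cross(z,x),z],1)
a=np.radians(87.4); PICK=frame([np.cos(a),np.sin(a),0],[0,0,-1])
yw=np.radians(-13.8); n=np.array([.5*np.cos(yw),.5*np.sin(yw),np.cos(np.radians(30))])
PL=frame([-np.sin(yw),np.cos(yw),0],-n); C=np.array([.511,.161,.0755])  # middle slot, plate plane
def st(): 
    s=sense(); print('t',round(s['time_s'],2),'p',s['ee_pos'],'F',s['force'],'M',s['ft_torque'],'gap',round(s['finger_gap'],4),'gf',s['gripper_force']); return s
def to(pos,R,s):
    R0=s['tool_rot']; d=R0.T@(np.array(pos)-s['ee_pos'])/.3; r=Ro.from_matrix(R0.T@R).as_rotvec()/(2*np.pi)
    print(np.r_[d,r], 'rows',np.linalg.norm(d)*300/41.7,np.linalg.norm(r)*360/7.16)
E
python3 - <<'E'
from g import *
s=st(); to([.483,-.149,.16],PICK,s); to([.483,-.149,.069],PICK,s)
E
```

```text
t 1.8 p [ 0.22066 -0.53103  0.21399] F [ 0.0268  -0.84853 -0.69201] M [ 0.0633   0.01627 -0.01465] gap 0.0914 gf 0.0
[ 1.29614 -0.84047  0.17986  0.00003  0.00001 -0.1801 ] rows 11.188677065691442 9.055500259257679
[ 1.29613 -0.84053  0.48319  0.00003  0.00001 -0.1801 ] rows 11.644738895551509 9.055500259257679
```

{"fn": "play_rows", "kwargs": {"plan": [1,-0.65,0.14,0,0,-0.18,1,-0.65,0.14,0,0,-0.18,1,-0.65,0.14,0,0,-0.18,1,-0.65,0.14,0,0,-0.18,1,-0.65,0.14,0,0,-0.18,1,-0.65,0.14,0,0,-0.18,1,-0.65,0.14,0,0,-0.18,1,-0.65,0.14,0,0,-0.18,1,-0.65,0.14,0,0,-0.18,1,-0.65,0.14,0,0,-0.18]}}

```text
time_s: 2.63
ee_pos: [0.4247, -0.2319, 0.1715]
tool_rot: [[0.037, 0.999, 0.0], [0.999, -0.037, 0.002], [0.002, 0.0, -1.0]]
force: [0.5, -0.3, -0.7]
finger_gap: 0.0912
gripper_force: 0.0
```

```bash
python3 - <<'E'
from g import *
s=st(); to([.483,-.149,.16],PICK,s); to([.483,-.149,.069],PICK,s)
E
```

```text
t 2.63 p [ 0.42474 -0.23191  0.17146] F [ 0.48909 -0.27924 -0.74974] M [-0.04612 -0.08968 -0.0179 ] gap 0.0912 gf 0.0
[ 0.28333  0.18376  0.03881  0.00003 -0.00032  0.00128] rows 2.4455129265359075 0.06645406811984274
[ 0.28272  0.1837   0.34214  0.00003 -0.00032  0.00128] rows 3.455757246870584 0.06645406811984274
```

{"fn": "play_rows", "kwargs": {"plan": [0.283,0.184,0.04,0,0,0,0.283,0.184,0.04,0,0,0,0.283,0.184,0.04,0,0,0,0.283,0.184,0.04,0,0,0,0.283,0.184,0.1,0,0,0,0.283,0.184,0.18,0,0,0,0.283,0.184,0.26,0,0,0,0.283,0.184,0.34,0,0,0,0.283,0.184,0.34,0,0,0,0.283,0.184,0.34,0,0,0]}}

```text
time_s: 3.47
ee_pos: [0.4808, -0.1544, 0.0696]
tool_rot: [[0.048, 0.999, -0.002], [0.999, -0.048, 0.0], [0.0, -0.002, -1.0]]
force: [0.9, 0.0, -0.5]
finger_gap: 0.0913
gripper_force: 0.0
```

```bash
python3 - <<'E'
from g import *
s=st(); to([.483,-.149,.069],PICK,s)
E
```

```text
t 3.47 p [ 0.48085 -0.15441  0.06958] F [ 0.94763  0.00062 -0.48943] M [-0.00343 -0.10214 -0.06699] gap 0.0913 gf 0.0
[ 0.01836  0.00632  0.00192 -0.00039 -0.00003 -0.00034] rows 0.14039957012156948 0.025973935649229597
```

{"fn": "play_rows", "kwargs": {"plan": [0.018,0.006,0.002,0,0,0,0.018,0.006,0.002,0,0,0,0.018,0.006,0.002,0,0,0,0.018,0.006,0.002,0,0,0,0.018,0.006,0.002,0,0,0,0.018,0.006,0.002,0,0,0,0.018,0.006,0.002,0,0,0,0.018,0.006,0.002,0,0,0,0.018,0.006,0.002,0,0,0,0.018,0.006,0.002,0,0,0], "fingers": 0, "grip_force": 45}}

```text
time_s: 4.3
ee_pos: [0.4839, -0.1482, 0.0693]
tool_rot: [[0.046, 0.999, -0.0], [0.999, -0.046, -0.0], [-0.0, -0.0, -1.0]]
force: [1.0, -0.0, -1.0]
finger_gap: 0.0274
gripper_force: 0.0
```

```bash
python3 - <<'E'
from g import *
s=st()
E
```

```text
t 4.3 p [ 0.4839  -0.14823  0.0693 ] F [ 0.96885 -0.01978 -0.96944] M [-0.07124 -0.13117 -0.00791] gap 0.0274 gf 0.0
```

Not closed yet; hold a bit, then lift in the same call.

{"fn": "play_rows", "kwargs": {"plan": [0,0,0,0,0,0,0,0,0,0,0,0,0,0,0,0,0,0,0,0,0,0,0,0,0,0,0,0,0,0,0,0,0,0,0,0,0,0,0,0,0,0,0,0,0,0,0,0,0,0,-0.02,0,0,0,0,0,-0.04,0,0,0]}}

```text
time_s: 5.13
ee_pos: [0.4832, -0.1479, 0.0808]
tool_rot: [[0.046, 0.999, -0.002], [0.999, -0.046, 0.001], [0.001, -0.002, -1.0]]
force: [-2.9, 0.2, -4.6]
finger_gap: 0.0214
gripper_force: 45.0
```

```bash
python3 - <<'E'
from g import *
s=st()
# grip: TCP at z .0693, punch_mid at z .061 -> mid is .0083 beyond TCP (along tool z)
L=.0083
for h in (.090,.035): 
    to(C+n*(.027+h+L),PL,s)
E
```

```text
t 5.13 p [ 0.48321 -0.14787  0.0808 ] F [-2.87356  0.16489 -4.6186 ] M [-0.05529  0.57257 -0.08758] gap 0.0214 gf 44.97564733028412
[ 0.99262  0.24916 -0.34377  0.08271  0.00802  0.03029] rows 7.76694562867366 4.447255034564846
[ 1.01022  0.15957 -0.1848   0.08271  0.00802  0.03029] rows 7.477031755500354 4.447255034564846
```

{"fn": "play_rows", "kwargs": {"plan": [0,0,-0.13,0,0,0,0,0,-0.26,0,0,0,0.13,0.03,-0.34,0.01,0,0,0.26,0.07,-0.34,0.025,0.002,0.01,0.39,0.1,-0.34,0.04,0.004,0.015,0.52,0.14,-0.34,0.05,0.005,0.02,0.65,0.18,-0.34,0.06,0.006,0.025,0.78,0.21,-0.34,0.08,0.008,0.03,0.9,0.24,-0.34,0.083,0.008,0.03,0.99,0.25,-0.34,0.083,0.008,0.03]}}

```text
time_s: 5.97
ee_pos: [0.5763, 0.1483, 0.1803]
tool_rot: [[0.237, 0.843, -0.483], [0.972, -0.204, 0.119], [0.002, -0.498, -0.867]]
force: [0.4, -0.5, -3.0]
finger_gap: 0.022
gripper_force: 45.0
```

{"fn": "play_rows", "kwargs": {"plan": [0,0,0,0,0,0,0,0,0,0,0,0,0,0,0,0,0,0,0,0,0,0,0,0,0,0,0,0,0,0,0,0,0,0,0,0,0,0,0,0,0,0,0,0,0,0,0,0,0,0,0,0,0,0,0,0,0,0,0,0]}}

```text
time_s: 6.8
ee_pos: [0.5725, 0.1449, 0.1834]
tool_rot: [[0.237, 0.842, -0.485], [0.972, -0.205, 0.118], [-0.0, -0.499, -0.866]]
force: [-0.6, 0.9, -4.2]
finger_gap: 0.0218
gripper_force: 45.0
```

```bash
cat > look.py <<'E'
import sys
from g import *
L=.0083
s=st(); p=read_camera(sys.argv[1]); to(C+n*(.027+float(sys.argv[3])+L),PL,s)
e=PL.T@(s['ee_pos']-C); print('TCP in plate axes (x=slot y, y=down slope, z=-n) mm',e*1000,'h',(-e[2]-.027-L)*1000)
x0,y0,w=[int(v) for v in sys.argv[4:7]]
a=cv2.cvtColor(p['frame'],cv2.COLOR_RGB2BGR)[y0:y0+int(w*.75),x0:x0+w]
cv2.imwrite('pics/'+sys.argv[2],cv2.resize(a,(800,600),interpolation=cv2.INTER_CUBIC))
E
python3 look.py scene s1.png 0.035 340 130 160
```

```text
t 6.8 p [0.57254 0.14485 0.18337] F [-0.58291  0.85557 -4.15996] M [-0.13742 -0.75311 -0.00902] gap 0.0218 gf 44.99366104602814
[ 0.00354 -0.00397  0.18308  0.0001   0.00016  0.00021] rows 1.3176478338988067 0.014358274424199693
TCP in plate axes (x=slot y, y=down slope, z=-n) mm [  -1.00362    1.15855 -125.22453] h 89.92453037461748
```

View pics/s1.png

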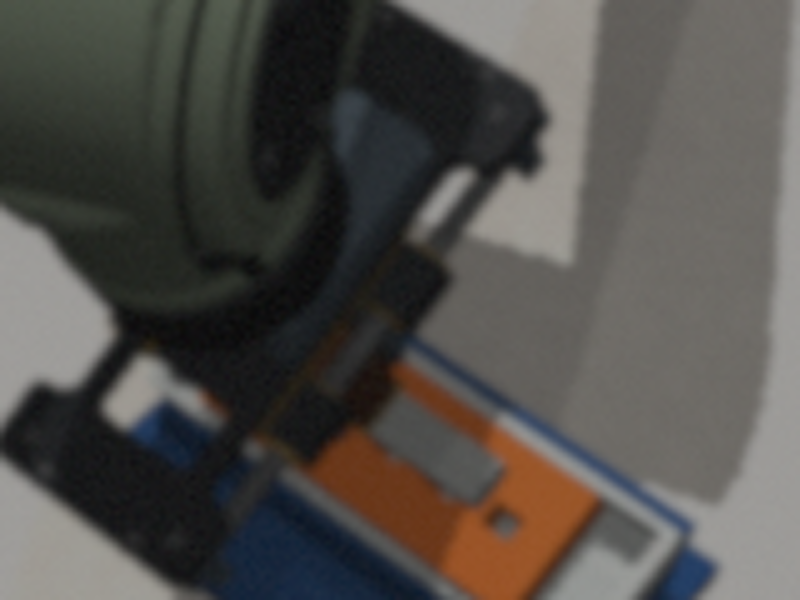

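{"fn": "play_rows", "kwargs": {"plan": [0.007,-0.004,0.05,0,0,0,0.007,-0.004,0.1,0,0,0,0.007,-0.004,0.14,0,0,0,0.007,-0.004,0.17,0,0,0,0.007,-0.004,0.19,0,0,0,0.007,-0.004,0.2,0,0,0,0.007,-0.004,0.2,0,0,0,0.007,-0.004,0.2,0,0,0,0.007,-0.004,0.2,0,0,0,0.007,-0.004,0.2,0,0,0]}}

```text
time_s: 7.68
ee_pos: [0.5434, 0.1543, 0.1324]
tool_rot: [[0.237, 0.842, -0.484], [0.972, -0.205, 0.118], [0.0, -0.498, -0.867]]
force: [0.3, -0.2, -3.6]
finger_gap: 0.0216
gripper_force: 45.0
```

```bash
python3 look.py top t1.png 0.024 165 260 120; python3 look.py scene s2.png 0.024 370 160 110
```

```text
t 7.68 p [0.54344 0.15433 0.1324 ] F [ 0.25504 -0.21455 -3.61328] M [-0.16406 -0.75478  0.02395] gap 0.0216 gf 44.99352514743805
[-0.00419 -0.00074  0.02176  0.00028  0.00011  0.00027] rows 0.15949727321250112 0.020345868495138086
TCP in plate axes (x=slot y, y=down slope, z=-n) mm [  1.26317   0.20885 -65.82664] h 30.526643471262606
t 7.73 p [0.54334 0.15434 0.13235] F [-0.07483  0.55281 -3.76192] M [-0.17008 -0.6849  -0.00297] gap 0.022 gf 44.993632435798645
[-0.00415 -0.00053  0.02145  0.00025  0.00012  0.00026] rows 0.15720666813400053 0.019127044207537646
TCP in plate axes (x=slot y, y=down slope, z=-n) mm [  1.25059   0.14687 -65.73345] h 30.433448898131626
```

View pics/s2.png

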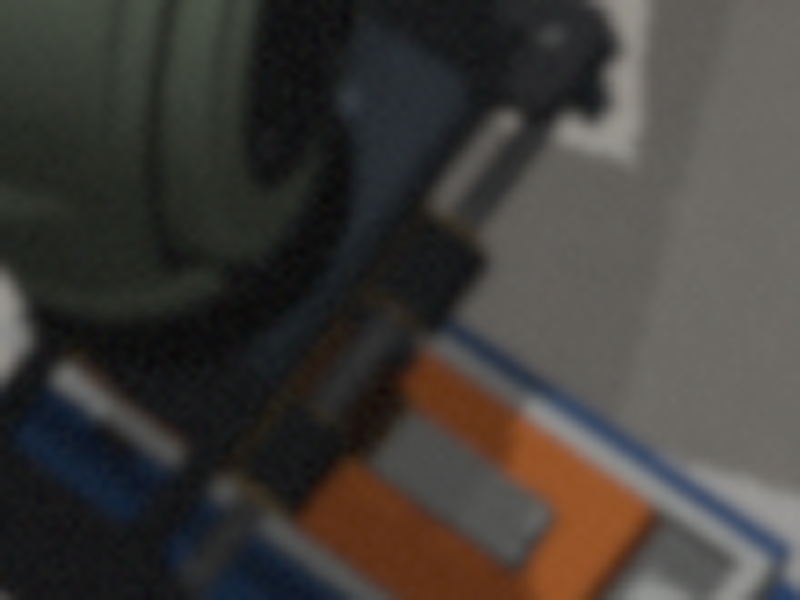

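The bar (crop centre ≈ 460,490) sits over and parallel to the plate, hiding the slots. Now feeling down gently.

{"fn": "play_rows", "kwargs": {"plan": [0,0,0.006,0,0,0,0,0,0.01,0,0,0,0,0,0.014,0,0,0,0,0,0.017,0,0,0,0,0,0.02,0,0,0,0,0,0.022,0,0,0,0,0,0.024,0,0,0,0,0,0.026,0,0,0,0,0,0.028,0,0,0,0,0,0.028,0,0,0]}}

```text
time_s: 8.62
ee_pos: [0.5397, 0.1551, 0.1265]
tool_rot: [[0.237, 0.843, -0.483], [0.972, -0.205, 0.118], [0.001, -0.497, -0.868]]
force: [3.3, -1.8, 7.5]
finger_gap: 0.0216
gripper_force: 45.0
```

```bash
cat > f.py <<'E'
from g import *
s=st(); L=.0083
e=PL.T@(s['ee_pos']-C); print('TCP plate mm',e*1000,'h',(-e[2]-.027-L)*1000,'F tool',PL.T@(s['force']-[0.,0.,-3.8]),'M tool',PL.T@s['ft_torque'])
E
python3 f.py
```

```text
t 8.62 p [0.53972 0.15513 0.12646] F [ 3.31165 -1.80092  7.50531] M [-0.28524 -0.15068  0.13126] gap 0.0216 gf 44.99541163444519
TCP plate mm [  1.1527   -0.11317 -58.77573] h 23.47572797845944 F tool [ -0.95899  -2.49544 -11.6135 ] M tool [-0.21437 -0.2744   0.00685]
```

{"fn": "play_rows", "kwargs": {"plan": [0.001,0,0,0,0,0,0.002,0,0,0,0,0,0.003,0,0,0,0,0,0.004,0,0,0,0,0,0.005,0,0,0,0,0,0.006,0,0,0,0,0,0.007,0,0,0,0,0,0.008,0,0,0,0,0,0.009,0,0,0,0,0,0.01,0,0,0,0,0]}}

```text
time_s: 9.45
ee_pos: [0.5399, 0.1557, 0.1265]
tool_rot: [[0.235, 0.843, -0.484], [0.972, -0.206, 0.114], [-0.004, -0.498, -0.867]]
force: [2.1, -9.5, 8.5]
finger_gap: 0.0215
gripper_force: 45.0
```

```bash
python3 f.py
```

```text
t 9.45 p [0.53988 0.15567 0.1265 ] F [ 2.1394  -9.46772  8.5343 ] M [-1.32737  0.12195  0.77147] gap 0.0215 gf 44.99593198299408
TCP plate mm [  1.70949  -0.10946 -58.82898] h 23.528977498700144 F tool [ -8.68411  -2.41205 -12.84983] M tool [-0.19819 -1.52728 -0.00904]
```

{"fn": "play_rows", "kwargs": {"plan": [0,0,-0.013,0,0,0,0,0,-0.013,0,0,0,-0.01,0,-0.013,0,0,0,-0.018,0,-0.013,0,0,0,-0.018,0,-0.013,0,0,0,-0.018,0,-0.008,0,0,0,-0.018,0,-0.004,0,0,0,-0.018,0,-0.002,0,0,0,-0.018,0,0,0,0,0,-0.018,0,0,0,0,0]}}

```text
time_s: 10.28
ee_pos: [0.5381, 0.1531, 0.1245]
tool_rot: [[0.237, 0.842, -0.486], [0.972, -0.205, 0.118], [-0.0, -0.5, -0.866]]
force: [-1.1, 0.1, -4.5]
finger_gap: 0.0218
gripper_force: 45.0
```

```bash
python3 f.py
```

```text
t 10.28 p [0.5381  0.15308 0.12453] F [-1.10581  0.10394 -4.51035] M [-0.18692 -0.71757  0.04268] gap 0.0218 gf 44.99343931674957
TCP plate mm [ -1.22771  -0.08226 -56.56547] h 21.265465510349532 F tool [-0.16283 -0.59631  1.16452] M tool [-0.74144 -0.03032 -0.03178]
```

{"fn": "play_rows", "kwargs": {"plan": [0,0,-0.013,0,0,0,0,0,-0.013,0,0,0,0.01,0,-0.013,0,0,0,0.017,0,-0.013,0,0,0,0.017,0,-0.013,0,0,0,0.017,0,-0.008,0,0,0,0.017,0,-0.004,0,0,0,0.017,0,-0.002,0,0,0,0.017,0,0,0,0,0,0.017,0,0,0,0,0]}}

```text
time_s: 11.12
ee_pos: [0.5406, 0.1579, 0.1267]
tool_rot: [[0.237, 0.843, -0.482], [0.972, -0.205, 0.119], [0.001, -0.497, -0.868]]
force: [3.8, -1.0, 6.2]
finger_gap: 0.0214
gripper_force: 45.0
```

```bash
python3 f.py
```

```text
t 11.12 p [0.5406  0.15787 0.12671] F [ 3.80348 -1.01586  6.23992] M [-0.20458 -0.38285  0.05791] gap 0.0214 gf 44.99533653259277
TCP plate mm [  4.01938  -0.06159 -59.0964 ] h 23.79640235323348 F tool [ -0.07928  -1.61128 -10.66283] M tool [-0.4206  -0.12193  0.00352]
```

{"fn": "play_rows", "kwargs": {"plan": [0,0,-0.013,0,0,0,0,0,-0.013,0,0,0,-0.008,0.01,-0.013,0,0,0,-0.008,0.01,-0.013,0,0,0,-0.008,0.01,-0.013,0,0,0,-0.008,0.01,-0.008,0,0,0,-0.008,0.01,-0.004,0,0,0,-0.008,0.01,-0.002,0,0,0,-0.008,0.01,0,0,0,0,-0.008,0.01,0,0,0,0]}}

```text
time_s: 11.95
ee_pos: [0.5424, 0.1547, 0.125]
tool_rot: [[0.237, 0.843, -0.483], [0.972, -0.205, 0.118], [0.001, -0.497, -0.868]]
force: [4.0, -1.8, 6.6]
finger_gap: 0.0218
gripper_force: 45.0
```

```bash
python3 f.py
```

```text
t 11.95 p [0.5424  0.15472 0.12504] F [ 4.04454 -1.81664  6.56014] M [-0.36234 -0.24567  0.13497] gap 0.0218 gf 44.99531686306
TCP plate mm [  1.38828   2.93636 -58.89675] h 23.596754966354506 F tool [ -0.79945  -1.40323 -11.15271] M tool [-0.32501 -0.32148  0.02975]
```

{"fn": "play_rows", "kwargs": {"plan": [0,0,-0.013,0,0,0,0,0,-0.013,0,0,0,0,-0.01,-0.013,0,0,0,0,-0.02,-0.013,0,0,0,0,-0.02,-0.013,0,0,0,0,-0.02,-0.008,0,0,0,0,-0.02,-0.004,0,0,0,0,-0.02,-0.002,0,0,0,0,-0.02,0,0,0,0,0,-0.02,0,0,0,0]}}

```text
time_s: 12.78
ee_pos: [0.5372, 0.1561, 0.1283]
tool_rot: [[0.237, 0.843, -0.483], [0.972, -0.205, 0.118], [0.001, -0.497, -0.868]]
force: [3.3, -2.7, 8.9]
finger_gap: 0.0215
gripper_force: 45.0
```

```bash
python3 f.py
```

```text
t 12.78 p [0.53725 0.15611 0.12832] F [ 3.30867 -2.65718  8.8998 ] M [-0.22687 -0.04321  0.1115 ] gap 0.0215 gf 44.99525964260101
TCP plate mm [  1.51211  -3.32767 -59.07293] h 23.77292550035519 F tool [ -1.79125  -3.01831 -12.92185] M tool [-0.09607 -0.23763  0.00845]
```

The first probe (-1.2, 0) went in freely. Returning there and lowering stepwise.

{"fn": "play_rows", "kwargs": {"plan": [0,0,-0.013,0,0,0,0,0,-0.013,0,0,0,-0.009,0.01,-0.013,0,0,0,-0.009,0.01,-0.013,0,0,0,-0.009,0.01,-0.013,0,0,0,-0.009,0.01,-0.008,0,0,0,-0.009,0.01,-0.004,0,0,0,-0.009,0.01,0,0,0,0,-0.009,0.01,0.005,0,0,0,-0.009,0.01,0.01,0,0,0]}}

```text
time_s: 13.62
ee_pos: [0.5366, 0.1534, 0.1219]
tool_rot: [[0.237, 0.842, -0.486], [0.972, -0.205, 0.118], [-0.0, -0.5, -0.866]]
force: [0.4, -0.5, -3.3]
finger_gap: 0.0215
gripper_force: 45.0
```

```bash
python3 f.py
```

```text
t 13.62 p [0.53665 0.15344 0.12191] F [ 0.36498 -0.47901 -3.33029] M [-0.22364 -0.66834  0.04926] gap 0.0215 gf 44.993324875831604
TCP plate mm [ -1.22869  -0.07168 -53.54646] h 18.246457980387174 F tool [-0.37812  0.17106 -0.64113] M tool [-0.70239 -0.07465 -0.01378]
```

{"fn": "play_rows", "kwargs": {"plan": [0,0,0.004,0,0,0,0,0,0.008,0,0,0,0,0,0.012,0,0,0,0,0,0.016,0,0,0,0,0,0.02,0,0,0,0,0,0.024,0,0,0,0,0,0.028,0,0,0,0,0,0.032,0,0,0,0,0,0.034,0,0,0,0,0,0.034,0,0,0]}}

```text
time_s: 14.45
ee_pos: [0.5317, 0.1546, 0.1131]
tool_rot: [[0.237, 0.841, -0.486], [0.972, -0.205, 0.118], [-0.0, -0.5, -0.866]]
force: [-0.6, -0.2, -2.9]
finger_gap: 0.0219
gripper_force: 45.0
```

```bash
python3 f.py
```

```text
t 14.45 p [0.53168 0.15459 0.11311] F [-0.64022 -0.1952  -2.87949] M [-0.22444 -0.74439  0.00064] gap 0.0219 gf 44.99363422393799
TCP plate mm [ -1.29054  -0.0874  -43.38084] h 8.080842350721523 F tool [-0.34228 -0.95837 -0.50959] M tool [-0.77644 -0.03531  0.01964]
```

Free all the way. On to seating: command 8.5 mm further, to light contact.

{"fn": "play_rows", "kwargs": {"plan": [0,0,0.004,0,0,0,0,0,0.008,0,0,0,0,0,0.012,0,0,0,0,0,0.016,0,0,0,0,0,0.02,0,0,0,0,0,0.022,0,0,0,0,0,0.024,0,0,0,0,0,0.026,0,0,0,0,0,0.029,0,0,0,0,0,0.03,0,0,0]}}

```text
time_s: 15.28
ee_pos: [0.5278, 0.1556, 0.1059]
tool_rot: [[0.237, 0.842, -0.485], [0.972, -0.205, 0.118], [0.0, -0.499, -0.867]]
force: [2.0, -1.2, 1.0]
finger_gap: 0.0218
gripper_force: 45.0
```

```bash
python3 f.py
```

```text
t 15.28 p [0.52779 0.15556 0.10595] F [ 2.02325 -1.16377  1.02731] M [-0.19061 -0.54271 -0.02333] gap 0.0218 gf 44.9941885471344
TCP plate mm [ -1.27489   0.02096 -35.16832] h -0.13168455571547533 F tool [-0.64756 -0.47164 -5.3018 ] M tool [-0.57251 -0.03653  0.04803]
```

{"fn": "play_rows", "kwargs": {"plan": [0,0,0.001,0,0,0,0,0,0.002,0,0,0,0,0,0.003,0,0,0,0,0,0.004,0,0,0,0,0,0.004,0,0,0,0,0,0.004,0,0,0,0,0,0.004,0,0,0,0,0,0.004,0,0,0,0,0,0.004,0,0,0,0,0,0.004,0,0,0]}}

```text
time_s: 16.12
ee_pos: [0.5278, 0.1556, 0.106]
tool_rot: [[0.237, 0.843, -0.483], [0.972, -0.205, 0.118], [0.001, -0.498, -0.867]]
force: [2.9, -2.2, 7.4]
finger_gap: 0.0218
gripper_force: 45.0
```

```bash
python3 f.py
```

```text
t 16.12 p [0.52775 0.15562 0.10596] F [ 2.87154 -2.20568  7.4049 ] M [-0.21275 -0.21219  0.08983] gap 0.0218 gf 44.995349049568176
TCP plate mm [ -1.23138  -0.031   -35.1547 ] h -0.14529903188927223 F tool [ -1.45705  -2.73177 -11.36112] M tool [-0.25681 -0.18001  0.0002 ]
```

{"fn": "play_rows", "kwargs": {"plan": [0,0,-0.003,0,0,0,0,0,-0.003,0,0,0,0,0,-0.003,0,0,0,0,0,-0.003,0,0,0,0,0,-0.003,0,0,0,0,0,-0.003,0,0,0,0,0,-0.003,0,0,0,0,0,-0.003,0,0,0,0,0,-0.003,0,0,0,0,0,-0.003,0,0,0], "fingers": 70}}

```text
time_s: 16.95
ee_pos: [0.5273, 0.1557, 0.1052]
tool_rot: [[0.237, 0.842, -0.485], [0.972, -0.205, 0.118], [-0.0, -0.5, -0.866]]
force: [0.2, 0.4, 1.0]
finger_gap: 0.0641
gripper_force: 0.0
```

```bash
python3 f.py
```

```text
t 16.95 p [0.52733 0.1557  0.10516] F [0.20221 0.3992  0.99728] M [-0.05643 -0.41483 -0.00276] gap 0.0641 gf 0.0
TCP plate mm [ -1.25235  -0.00483 -34.24993] h -1.0500745834328296 F tool [ 0.43591 -2.31105 -4.20514] M tool [-0.41632  0.03962 -0.01969]
```

{"fn": "play_rows", "kwargs": {"plan": [0,0,-0.03,0,0,0,0,0,-0.08,0,0,0,0,0,-0.15,0,0,0,0,0,-0.25,0,0,0,0,0,-0.35,0,0,0,0,0,-0.42,0,0,0,-0.1,0,-0.5,0,0,0,-0.2,-0.1,-0.55,0,0,0,-0.3,-0.2,-0.55,0,0,0,-0.4,-0.25,-0.55,0,0,0]}}

```text
time_s: 17.78
ee_pos: [0.5151, 0.0345, 0.2882]
tool_rot: [[0.236, 0.843, -0.483], [0.972, -0.204, 0.118], [0.001, -0.497, -0.868]]
force: [0.5, -0.5, 0.4]
finger_gap: 0.0638
gripper_force: 0.0
```

```bash
sed -i 's/^for n/for n/; s/rect(hz)/rect(hz) if len(hz)>5 else 0/; s/rect(b)/rect(b) if len(b)>5 else 0/' m.py; python3 - <<'E'
from h import *
from g import PL,C
p=read_camera('scene'); W=cloud(p); save(p,'end.png')
a=cv2.imread('pics/end.png')[150:285,340:520]; cv2.imwrite('pics/end.png',cv2.resize(a,(800,600)))
r=cut_out(p,'punch_mid')[0]; w=W[r['region']]; w=(w[~np.isnan(w[:,0])]-C)@PL*1000
print(r['confidence'],np.percentile(w,[2,50,98],axis=0)); print(np.histogram(-w[:,2],bins=range(-10,90,6)))
E
```

```text
0.89 [[-60.76147 -11.88439 -79.69543]
 [ 11.36349   0.36288 -21.24585]
 [ 59.77693  10.55475   0.14375]]
(array([  2,  32,  10,  18, 302,  45,  13,  14,  13,  15,  10,  14,  15,
        17, 251,  11]), array([-10,  -4,   2,   8,  14,  20,  26,  32,  38,  44,  50,  56,  62,
        68,  74,  80,  86]))
```

View pics/end.png

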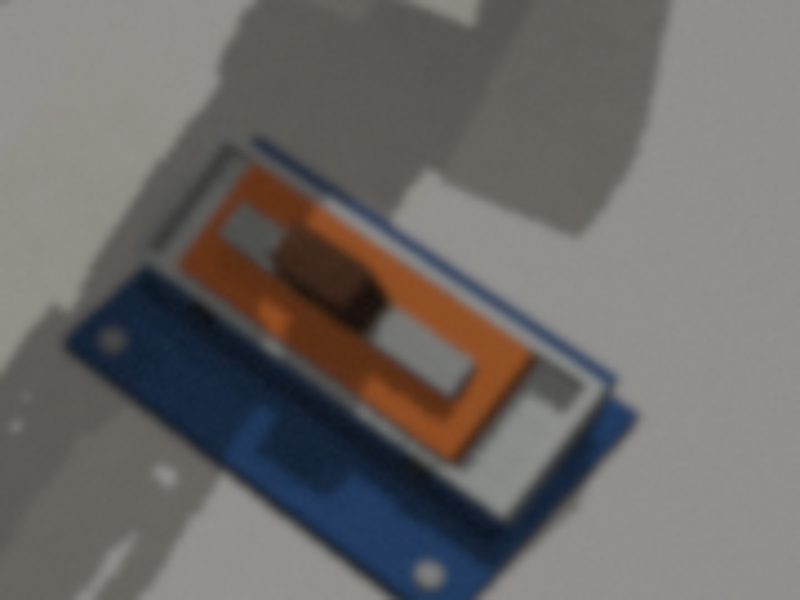

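The punch stands square on the plate. The bar (340,290 to 470,370) lies flush, with its top about 18 mm above the plate and the handle top at 78 mm, as expected when home. The arm is clear.

```bash
python3 -c "
from station import *
print(finish_job())"
```

```text
the job is handed in; nothing more can be done
None
```

The punch is fully home in the orange slotted plate, with its bar flush and the gripper released and clear. The job is handed in, finished at about 18 s of the 64 s allowed, and the bottle, tumbler and mallet were not touched.

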